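# Feed a bearing ball and hold the tray for inspection

### The arm

A 7-joint arm with a two-finger parallel gripper is mounted at the origin on a cart in front of the work surface, level with it; the furniture and walls round the work are solid. World frame = base frame: x ahead of the robot, y to its left, z up, the work surface at z = 0. Lengths are in m, angles in rad, forces in N, time in s.
With the tool pointing down it reaches from about 0.375 to 0.925 m from the base axis. Payload 3.1 kg.
Tool frame: the origin (TCP) lies between the finger pads; the fingertips stand 19 mm ahead of it and the grasp point (between the pads) is the TCP; z points along the fingers, y is the line along which they close (so a half turn about z gives the same grasp; the last joint's range is limited). The gripper opens to 85 mm and grips with 20 to 120 N. Pads are 22 mm wide; open, the fingers measure 114 mm over their backs; the gripper's body (76 mm by 85 mm) begins 54 mm behind the grasp point. The pads swing forward as they close: fully open they stand 13 mm farther back than shut.
Start: joints at [1.228, 0.383, 0.044, 1.598, -0.018, 1.161, -0.05], TCP at [0.158, -0.631, 0.25] pointing down, gripper open.
Joint ranges: [-2.61, 2.61], [-0.41, 2.15], [-1.48, 1.57], [0, 2.5], [-1.57, 4.71], [0.05, 1.97], [-2.85, 2.85]. Speed limits (rad/s): [2.79, 2.79, 3.14, 3.14, 3.14, 3.14, 3.14].

### API

Orientations are given as a unit quaternion [x, y, z, w].
In Python, from bench import move_ptp, movel, move_j, move_gripper, pause, inverse_kinematics, read_camera, camera_params, MotionError, sign_off, look_for, tip_of, read_time_s, read_qpos, read_joint_vel, read_effort, read_eef_pos, read_tcp_rot, read_ft_force, read_ft_torque, read_finger_gap, read_grasp_force gives the robot as it stands. Calls block until the motion is done:
- move_ptp(position, orientation): joint-space move of the TCP to a pose.
- movel(position, orientation=None, speed=0.15): straight line of the TCP; orientation=None keeps the orientation; speed is the mean speed in m/s.
- move_j(angles): joint-space move.
- move_gripper(opening, effort=None): finger opening in m; effort is the grip in N (None keeps the last); returns when the fingers have stopped.
- pause(seconds).
- inverse_kinematics(position, orientation): joint angles nearest the present ones, or None.
- read_camera(name): name is "scene" or "side" or "wrist"; returns the picture (384x512x3 uint8, red, green, blue); there is no depth.
- camera_params(name): a dict with "K" (3x3 intrinsics, pixels), "camera_from_world" (4x4, takes a point from world to camera coordinates). Camera axes: x right, y down, z forward; pixel columns grow to the right and rows downward; lengths in m; the calibration is good to about 2 mm. A picture is of the moment at which its call begins: read the wrist's pose just before it. camera_params takes no time and is no camera call; for the wrist camera it gives the pose at the moment of the call.
A pose or a line that the arm cannot do raises MotionError and nothing moves.
- sign_off(): hands the job in; it is judged then, once.
Trained networks look in the newest picture that a camera, given by its name, has taken for a name from the list of things; names that differ only in an ending like _2 or _b are one class to them, and where a whole thing is asked for, a point or a joint stands for the part that bears it (a point fixed in the world has none). Each returns a list of dicts, best first, with "confidence" (0 to 1); they miss things now and then, are a little off and sometimes report something else, mostly with a low value. They report only what shows in the picture. A call takes as long as a camera call.
- look_for(camera, name): "at" ([column, row] in pixels, amid what is visible of it).
- tip_of(camera, name): "at" ([column, row] in pixels: a listed point, or the origin of a listed thing).
Readings, each from a call of its own:
- read_time_s(): time.
- read_qpos(): joint angles.
- read_joint_vel(): joint speeds.
- read_effort(): joint torques, N m.
- read_eef_pos(): TCP position.
- read_tcp_rot(): TCP orientation.
- read_ft_force(): force on the tool from outside, world axes, zero at the start.
- read_ft_torque(): the same for the moment, N m.
- read_finger_gap(): finger opening in m.
- read_grasp_force(): force on a finger pad.
Only numpy, scipy, OpenCV 4.12 (cv2) and the standard library are available. Lean on these libraries where they do the work, as an engineer would, in place of code of your own. Each camera call takes 0.05 s, during which the arm holds its last target. There are 200 camera calls.

### The job

Press the red lever of the ball feeder all the way down to its stop so that the waiting steel ball rolls into the tray's pocket, and let the lever spring back up. Then lift the tray out by its upright handle, keep it level so that the ball stays in its pocket, and bring it over the middle of the white light pad. Finish while still holding it there, still and level, about 10 cm above the pad, and leave the other things on the bench where they stand.

Things in the scene. Friction and masses are not known exactly. Their poses are not given: they have to be found in the camera images.
- feeder: Fixed ball feeder, grey base 286 x 78 mm. Origin on the bench under its chute mouth; x runs level from the tray nest (tray centre at x = -85 mm) over the aluminium chute (x 3 to 62, 48 mm high; the ball waits in it behind a gate) to the lever (+x); z up. Blue pivot cheeks at x = 80, 74 mm high. Low fences (13 mm high) hold the tray: it lifts out straight up; nothing overhangs it.
- lever (a joint): Lever hinge, rad: 0 = rest (handle up, gate shut), 0.55 = on its stop (handle down, gate open; ball free from about 0.45). A spring returns it in about 0.5 s. About 4 N on the red pad at first, 6 to 7 N at the stop. Level axis along the feeder's y, at feeder x = 80 mm, 62 mm above the bench. Held at the stop, the ball needs about 0.5 s to roll clear.
- lever_pad (a point): Middle of the top face of the red pad (44 x 36 x 12 mm) at the lever's end, 96 mm from the hinge. At rest at feeder x = 171 mm, 94 mm above the bench, rising outward by 16 degrees; on the stop at about feeder x = 174 mm, 42 mm above the bench, falling outward by 16 degrees. Nothing lies under it.
- tray: Loose aluminium tray, 170 x 60 x 12 mm, blue walls and handle, 0.2 kg (varies). Origin at the centre of its underside (6 mm above the bench in the nest); x along it, toward the chute; z up. Blue upright handle in its middle: 36 mm along x, 12 along y, top 75 mm above the underside. Nearest walls 38 mm from the centre along x, 26 mm high. Pocket 29 mm wide, 6 deep, 58 mm from the centre at each end.
- tray_grip (a point): Point in the tray's handle to grip: on the tray's centre line, 55 mm above its underside, 20 mm below the handle's top. Grip across the 12 mm thickness (along the tray's y).
- tray_pocket (a point): Where the ball's centre is when it sits in the middle of the pocket nearer to the chute (17 mm above the tray's underside). The ball is loose in the pocket, with about 5 mm of play.
- ball_center (a point): Centre of the loose polished steel ball, 22 mm across, 44 g; it waits in the feeder's chute.
- pad_top (a point): Centre of the top face of the fixed light pad, a black box 110 x 110 mm with a white top 92 mm square; the top is 14 mm above the work surface.
- spool: Loose bystander: solder spool, 55 mm across, 36 mm high. Origin under its centre.
- jar: Loose bystander: small jar with a yellow lid, 36 mm across, 33 mm high. Origin under its centre.
- relay: Loose bystander: white module box standing upright, 33 x 56 x 62 mm. Origin under its centre.

How it is judged:
By the outcome, as a careful person would: the job done as asked, in the order asked, and still so for the second after the job is handed in, while the arm keeps its last pose, push and grip.
It also fails if it takes over 58 s, if anything falls off the work surface, if the arm or the gripper's body presses on something with over 40 N, if the wrist force passes 120 N, or if a joint passes its speed limit or range.

## Working session

There is one attempt and no reset: what is moved stays moved. The work goes in short steps, each a Python script; the robot and the scene stay as the last script left them, time stands still between calls to the robot, and variables do not carry over. Pictures are saved under pics/ and viewed, at most 10 in all, crops included, and the job is handed in when it is done.

```bash
mkdir -p pics; cat > h.py <<'E'
import numpy as np, cv2
from bench import *
def ray(cam,px,P=None):
    P=P or camera_params(cam); K=np.array(P["K"]);T=np.array(P["camera_from_world"])
    R=T[:3,:3];o=-R.T@T[:3,3]
    d=R.T@np.linalg.solve(K,[px[0],px[1],1.]);return o,d/np.linalg.norm(d)
def at_z(cam,px,z,P=None):
    o,d=ray(cam,px,P);return o+d*(z-o[2])/d[2]
def proj(cam,p,P=None):
    P=P or camera_params(cam);T=np.array(P["camera_from_world"]);c=np.array(P["K"])@(T[:3,:3]@np.array(p)+T[:3,3]);return c[:2]/c[2]
def save(cam,name):
    im=read_camera(cam);cv2.imwrite("pics/"+name,im[:,:,::-1]);return im
E
python3 - <<'E'
from h import *
Z=dict(feeder=0,lever_pad=.094,tray=.006,tray_grip=.061,tray_pocket=.023,ball_center=None,pad_top=.014,spool=0,jar=0,relay=0)
ims=[]
for c in ["scene","side","wrist"]:
    ims.append(read_camera(c))
    for n,z in Z.items():
        r=tip_of(c,n)[:2]
        for q in r: print(c,n,np.round(q["at"]),round(q["confidence"],2), np.round(at_z(c,q["at"],z if z is not None else .04),3))
im=np.hstack(ims[:2]); cv2.imwrite("pics/a.png",cv2.resize(ims[0],(800,600))[:,:,::-1]);cv2.imwrite("pics/b.png",cv2.resize(ims[1],(800,600))[:,:,::-1])
print(read_tcp_rot(),read_time_s())
E
```

```text
scene feeder [236. 256.] 0.97 [0.481 0.248 0.   ]
scene lever_pad [295. 294.] 0.58 [0.435 0.076 0.094]
scene tray [218. 227.] 0.69 [0.513 0.332 0.006]
scene tray_grip [213. 216.] 0.62 [0.497 0.327 0.061]
scene tray_pocket [234. 241.] 0.82 [0.496 0.269 0.023]
scene ball_center [348. 224.] 0.68 [0.681 0.094 0.04 ]
scene ball_center [250. 263.] 0.45 [0.465 0.199 0.04 ]
scene pad_top [278. 217.] 0.59 [0.618 0.237 0.014]
scene spool [349. 224.] 0.7 [0.716 0.102 0.   ]
scene spool [249. 263.] 0.61 [0.485 0.217 0.   ]
scene jar [220. 192.] 0.8 [0.606 0.406 0.   ]
scene relay [192. 175.] 0.62 [0.605 0.503 0.   ]
side feeder [221. 246.] 0.64 [0.48  0.253 0.   ]
side feeder [213. 208.] 0.47 [0.522 0.412 0.   ]
side lever_pad [223. 265.] 0.69 [0.425 0.094 0.094]
side lever_pad [334. 253.] 0.66 [0.638 0.021 0.094]
side tray [220. 219.] 0.76 [0.518 0.346 0.006]
side tray_grip [215. 209.] 0.86 [0.497 0.323 0.061]
side tray_grip [335. 253.] 0.28 [0.664 0.048 0.061]
side tray_pocket [217. 232.] 0.77 [0.483 0.28  0.023]
side pad_top [270. 228.] 0.78 [0.612 0.245 0.014]
side spool [334. 252.] 0.94 [0.711 0.106 0.   ]
side jar [241. 198.] 0.55 [0.613 0.42  0.   ]
side relay [221. 186.] 0.61 [0.586 0.506 0.   ]
[9.92514559e-01 1.22125956e-01 5.65838418e-05 3.12770600e-04] 1.65
```

View pics/a.png

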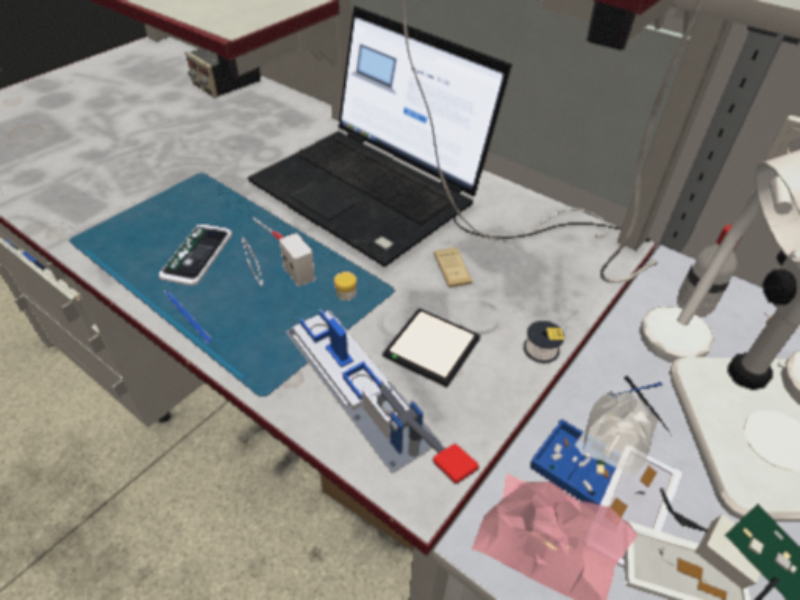

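View pics/b.png

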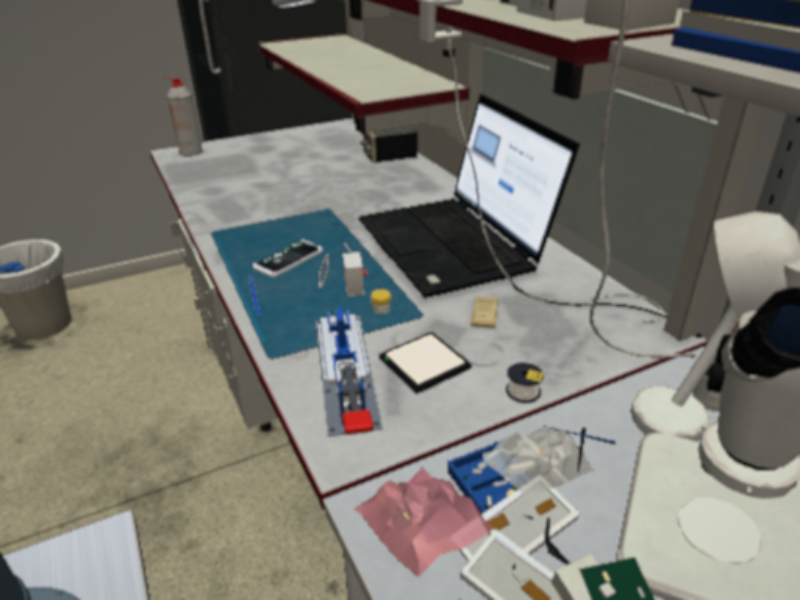

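The scene and side views agree. The tray grip is near (0.497, 0.325) and the lever pad near (0.43, 0.085), so the feeder's x axis points at about -106°. I'll move above it for a close wrist look.

```bash
cat >> h.py <<'E'
from scipy.spatial.transform import Rotation as Ro
def quat(a):  # tool down, tool x at heading a
    return (Ro.from_euler('z',a)*Ro.from_euler('x',np.pi)).as_quat()
E
python3 - <<'E'
from h import *
a=np.arctan2(-.24,-.068)
best=None
for k in (0,np.pi):
    q=quat(a+k); j=inverse_kinematics([.45,.16,.33],q); print(k,None if j is None else np.round(j,2))
    if j is not None and (best is None or abs(j[6])<abs(best[1][6])): best=(k,j,q)
print(best[0]); move_ptp([.45,.16,.33],best[2])
P=camera_params("wrist");im=save("wrist","w1.png")
T=np.array(P["camera_from_world"]);print("cam",-T[:3,:3].T@T[:3,3])
Z=dict(lever_pad=.094,feeder=0,tray_grip=.061,tray_pocket=.023,tray=.006,pad_top=.014,ball_center=.04)
for n,z in Z.items():
    for q in tip_of("wrist",n)[:2]: print(n,np.round(q["at"]),round(q["confidence"],2),np.round(at_z("wrist",q["at"],z,P),4))
print(read_time_s())
E
```

```text
0 [ 0.85  0.1  -1.31  1.85  0.1   1.26  2.38]
3.141592653589793 [ 0.93  0.14 -1.42  1.85  0.14  1.27 -0.8 ]
3.141592653589793
cam [0.4695095  0.22543951 0.45307128]
lever_pad [252. 222.] 0.9 [0.4288 0.0778 0.094 ]
feeder [253.  93.] 0.91 [0.4788 0.2454 0.    ]
feeder [252. 218.] 0.18 [0.4198 0.045  0.    ]
tray_grip [253.  21.] 0.85 [0.5012 0.325  0.061 ]
tray_pocket [252.  72.] 0.64 [0.4854 0.2726 0.023 ]
tray [252.  30.] 0.84 [0.5006 0.3282 0.006 ]
pad_top [342.  71.] 0.59 [0.6133 0.2382 0.014 ]
ball_center [250. 122.] 0.54 [0.4635 0.2059 0.04  ]
5.025
```

View pics/w1.png

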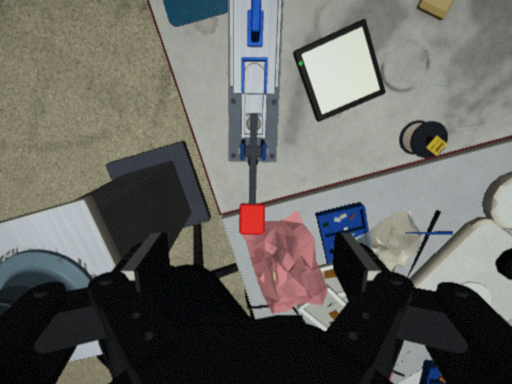

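The wrist view shows the red pad at (252,218), the handle at about (254,21) and the light pad at about (342,71). The positions agree with the feeder geometry. Next I'll press the lever, stepping down until the force shows the stop.

```bash
python3 - <<'E'
from h import *
L=np.array([.4288,.0778]);G=np.array([.5012,.325])
u=(L-G)/np.linalg.norm(L-G);a=np.arctan2(u[1],u[0])
q=quat(a+np.pi)
c=(np.array([.4288,.0778])-.171*u+np.array([.4788,.2454])+G+.085*u)/3
print("feeder",c,"u",u,a)
p=lambda x,z:[*(c+x*u),z]
for z in (.14,.06): print(np.round(inverse_kinematics(p(.171,z),q),2))
move_gripper(0.0)
move_ptp(p(.171,.14),q)
f0=np.array(read_ft_force());print(f0)
movel(p(.174,.118),speed=.08)
movel(p(.176,.085),speed=.05);print("f",read_ft_force()-f0)
movel(p(.175,.070),speed=.05);print("f",read_ft_force()-f0)
z=.070
while z>.056:
    z-=.002; movel(p(.174,z),speed=.03)
    f=read_ft_force()-f0;print(round(z,3),np.round(f,1),np.round(read_eef_pos(),4))
    if f[2]>13: break
save("wrist","p.png");save("scene","ps.png")
pause(.9);print("held",read_ft_force()-f0)
print(read_time_s())
E
```

```text
feeder [0.47765743 0.24357768] u [-0.28107318 -0.95968634] -1.8557085174057564
[ 0.8   0.34 -1.18  2.15  0.4   0.9  -0.9 ]
[ 0.6   0.47 -0.98  2.19  0.57  0.76 -1.04]
[ 0.62457569 -0.28734136 -2.00580526]
f [-0.31668189 -3.37720641  3.3274042 ]
f [-0.20744179 -3.28554609  5.10357423]
0.068 [ 0.3 -4.6  3.8] [0.4286 0.0759 0.0679]
0.066 [ 0.3 -5.1  5. ] [0.4287 0.0762 0.0659]
0.064 [-0.4 -4.1  3.3] [0.4288 0.0765 0.064 ]
0.062 [ 1.1 -3.7  4.7] [0.4289 0.0768 0.0621]
0.06 [-3.9 -6.4 18.5] [0.4291 0.077  0.0613]
held [-4.75894765 -5.53542677 18.81656685]
10.5667
```

The force jumped at TCP z = 0.061, so the lever is on its stop. I'll release it, then check the ball from above the tray.

```bash
python3 - <<'E'
from h import *
c=np.array([.47766,.24358]);u=np.array([-.28107,-.95969]);q=quat(-1.85571+np.pi)
p=lambda x,z:[*(c+x*u),z]
movel(p(.172,.15),speed=.08)
move_gripper(.085)
move_ptp(p(-.03,.26),q)
P=camera_params("wrist");im=save("wrist","w2.png")
Z=dict(lever_pad=.094,tray_grip=.061,tray_pocket=.023,tray=.006,pad_top=.014,ball_center=.023)
for n,z in Z.items():
    for r in tip_of("wrist",n)[:2]: print(n,np.round(r["at"]),round(r["confidence"],2),np.round(at_z("wrist",r["at"],z,P),4))
print(read_time_s(),np.round(read_qpos(),2), "expect grip",p(-.085,.061),"pocket",p(-.027,.023))
E
```

```text
lever_pad [249. 327.] 0.69 [0.4283 0.0813 0.094 ]
tray_grip [252. 117.] 0.72 [0.5041 0.3263 0.061 ]
tray_grip [429. 222.] 0.36 [0.6798 0.1415 0.061 ]
tray_pocket [252. 161.] 0.58 [0.4879 0.2713 0.023 ]
tray [252. 114.] 0.65 [0.504 0.328 0.006]
pad_top [345. 158.] 0.6 [0.6085 0.2382 0.014 ]
ball_center [254. 161.] 0.62 [0.4906 0.2708 0.023 ]
13.8917 [ 0.36  0.43 -1.17  1.77  0.42  1.22 -1.21] expect grip [np.float64(0.5015509499999999), np.float64(0.32515365), 0.061] pocket [np.float64(0.48524889), np.float64(0.26949163), 0.023]
```

View pics/w2.png

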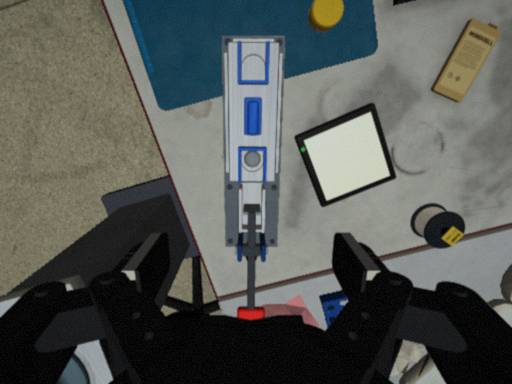

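The ball sits in the pocket at about (252,160) and the lever is back up. The handle is centred at (253,116). Next I'll grip the handle and lift.

```bash
python3 - <<'E'
from h import *
P=camera_params("wrist");im=cv2.imread("pics/w2.png").astype(int)
m=((im.min(2)>200)).astype(np.uint8);m[:, :297]=0;m[:95]=0;m[215:]=0
n,l,s,ce=cv2.connectedComponentsWithStats(m);k=1+np.argmax(s[1:,4])
cnt=cv2.minAreaRect(np.argwhere(l==k)[:,::-1].astype(np.float32));print("pad",cnt,at_z("wrist",cnt[0],.014,P))
hm=((im[:,:,0]>110)&(im[:,:,2]<70)).astype(np.uint8);b=hm[90:140,238:268];ys,xs=np.nonzero(b)
hc=[(xs.min()+xs.max())/2+238,(ys.min()+ys.max())/2+90];print("handle",hc,at_z("wrist",hc,.07,P))
q=quat(-1.85571+np.pi);g=np.array([.503,.326])
move_gripper(.05,70)
move_ptp([*g,.15],q)
movel([*g,.062],speed=.1)
f0=np.array(read_ft_force())
move_gripper(0.0,70)
print("gap",read_finger_gap(),read_grasp_force(),read_ft_force()-f0)
movel([*g,.075],speed=.03);print(read_ft_force()-f0)
movel([*g,.12],speed=.05)
print("gap",read_finger_gap(),read_ft_force()-f0,read_ft_torque())
save("scene","s3.png");s=cv2.imread("pics/s3.png")[150:300,140:340];t=save("side","t3.png")
t=cv2.imread("pics/t3.png")[150:300,140:340]
cv2.imwrite("pics/c3.png",cv2.resize(np.hstack([s,t]),(800,300),interpolation=2))
print(read_time_s())
E
```

```text
pad ((315.4000244140625, 143.20001220703125), (8.049844741821289, 10.733125686645508), 26.56505012512207) [0.57499444 0.26975671 0.014     ]
handle [np.float64(252.5), np.float64(116.0)] [0.50506773 0.32836499 0.07      ]
gap 0.011204813974567553 68.70112180709839 [ 2.0646114  -0.74980112  1.42751524]
[-0.222488   -0.04285703 -3.48844725]
gap 0.010963840322469767 [-0.27074589 -0.16286382 -3.00225928] [0.12393156 0.07169495 0.0357783 ]
18.0833
```

View pics/c3.png

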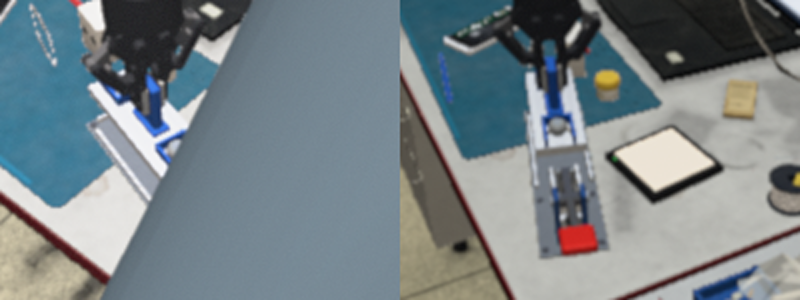

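The tray is lifted, with the ball visible in its pocket. Next I'll refine the pad centre from the fixed cameras and carry the tray over.

```bash
python3 - <<'E'
from h import *
cs=[]
for cam,f,s in (("side","pics/b.png",(270,228)),("scene","pics/a.png",(278,217))):
    im=cv2.resize(cv2.imread(f),(512,384),interpolation=cv2.INTER_AREA)
    m=((im[:,:,2]>190)).astype(np.uint8)
    n,l=cv2.connectedComponents(m,connectivity=4)
    pts=np.argwhere(l==l[s[1],s[0]])[:,::-1]
    w=np.array([at_z(cam,x,.014) for x in pts.astype(float)])
    r=cv2.minAreaRect(w[:,:2].astype(np.float32));print(cam,len(pts),r);cs.append(r[0])
cs=np.array(cs);pc=cs.mean(0) if np.ptp(cs,0).max()<.01 else np.array([.612,.239])
print("target",pc)
q=quat(-1.85571+np.pi);g=np.array([.503,.326])
movel([*g,.175],speed=.06)
movel([*pc,.175],q,speed=.06)
movel([*pc,.171],speed=.02)
pause(.5)
print(read_eef_pos(),read_tcp_rot(),q,read_finger_gap(),read_time_s())
for cam in ("scene","side"): 
    save(cam,f"{cam}4.png")
    for n,z in (("tray_pocket",.133),("ball_center",.133),("tray",.116),("lever_pad",.094)):
        for r in tip_of(cam,n)[:1]: print(cam,n,np.round(r["at"]),round(r["confidence"],2),np.round(at_z(cam,r["at"],z),3))
t=np.hstack([cv2.imread(f"pics/{c}4.png")[110:310,160:360] for c in ("scene","side")])
cv2.imwrite("pics/c4.png",cv2.resize(t,(800,400),interpolation=2))
E
```

```text
side 775 ((0.6130349040031433, 0.23918631672859192), (0.0893116146326065, 0.08923979103565216), 6.722270965576172)
scene 1165 ((0.6114662885665894, 0.23718887567520142), (0.09046146273612976, 0.09051066637039185), 7.058833122253418)
target [0.6122506 0.2381876]
[0.61229547 0.23819338 0.17106916] [ 8.00355408e-01  5.99525828e-01  5.25319068e-05 -8.89622073e-07] [8.00335744e-01 5.99552080e-01 3.67119768e-17 4.90064303e-17] 0.011358719266749761 22.4833
scene tray_pocket [299. 195.] 0.98 [0.605 0.184 0.133]
scene ball_center [296. 197.] 0.66 [0.597 0.186 0.133]
scene tray [278. 189.] 0.83 [0.608 0.237 0.116]
side tray_pocket [276. 201.] 0.96 [0.596 0.19  0.133]
side ball_center [224. 268.] 0.46 [0.408 0.048 0.133]
side tray [274. 191.] 0.87 [0.625 0.25  0.116]
side lever_pad [228. 270.] 0.9 [0.428 0.077 0.094]
```

View pics/c4.png

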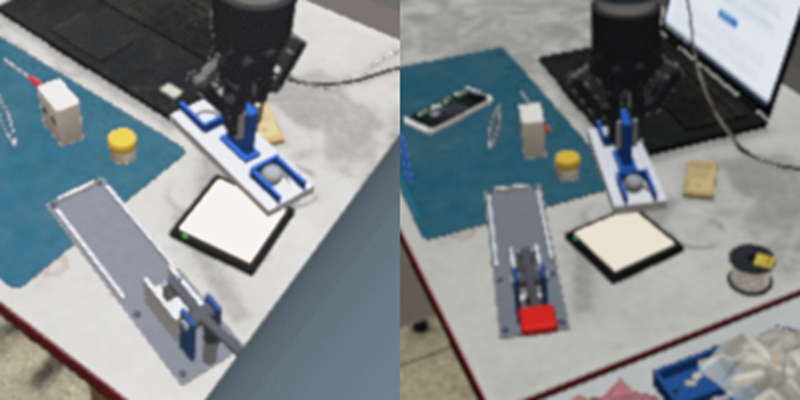

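The tray is held over the pad, with the ball visible in its pocket in both views. The pocket estimates are close to where a level tray would put it. The lever is up and the bystanders haven't moved.

```bash
python3 -c "
from bench import *
print(abs(read_joint_vel()).max(),sign_off())"
```

```text
the job is handed in; nothing more can be done
0.01095603808533678 None
```

The job is handed in: I pressed the lever to its stop and let it spring back, the ball rolled into the tray's pocket, and the arm is holding the tray still and level about 10 cm above the middle of the light pad, about 23 s into the 58 s limit.

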